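# Slide a blank along the jig rail into its engraving pocket

## Task

With a fingertip, push the pale wooden blank flat against the aluminium rail of the dark engraving jig, then slide it along the rail, keeping it against the rail, into the orange corner pocket until it is fully home against both the rail and the end stop, and let go. Slide it on the bed all the way, never lifting or tipping it, and leave the blue blank, the stamp grip and the things on the bench where they are.

Things in the scene. Friction and masses are not known exactly. Their poses are not given: they have to be found in the camera images.
- blank: Pale wooden blank, a loose rectangular block 44 (its x) by 64 (its y) by 18 (its z) mm, about 30 to 65 g, lying on the jig bed. Origin at the centre of its underside, z up. It starts clear of the rail, its long side roughly parallel to the rail (within 0.3 rad).
- pocket (a point): Where the centre of the blank's underside must end: a point at bed height in the jig's corner pocket, z up. From it, the rail's inner face lies at x = +22 mm and the end stop's at y = +32 mm, both 14 mm high above the bed. The blank starts 58 to 113 mm away in -x and 90 to 235 mm in -y. The seated blank's tail sticks 34 mm out of the pocket, in -y.
- jig: Fixed engraving jig: a dark gridded plate 220 (x) by 360 (y) by 10 mm high, its top is the bed. Origin at the centre of the plate's underside; axes parallel to those of pocket. The pocket point lies 58 mm in +x, 118 mm in +y and 10 mm up from it.
- rail (a point): Top middle of the rail's inner edge. The aluminium rail is straight, 20 mm wide, 350 mm long (along y) and 14 mm high above the bed, fixed along the bed's +x side; its inner face looks to -x.
- stop (a point): Top of the orange end stop's inner edge, level in x with the pocket point. The stop crosses the bed at its +y end, from the rail for 85 mm in -x, 14 mm high above the bed; its inner face looks to -y.
- guide (a point): Top of the inner edge of the short orange guide, at its mouth end. The guide is 16 mm wide, 14 mm high, parallel to the rail, and runs 30 mm in +y from here to the end stop; its inner face looks to +x. A flare at its mouth slants out to 10 mm further back in -y and 19 mm in -x. Rail, stop and guide form the pocket, 49 mm wide and 30 mm deep, for the 44 mm wide blank.
- blue_blank: Blue acrylic blank of the same size as the wooden one, loose on the same bed; the two swap places at random. Origin at the centre of its underside. Not to be moved.
- stamp_grip: Dark wooden stamp grip, a turned knob 30 mm across and 52 mm tall, loose, standing on the bed's corner away from the rail, beside the end stop. Origin at the centre of its underside. Not to be moved.
- tape: Yellow tape roll, 90 mm across, 24 mm high, lying on the bench beside the jig. Origin at the centre of its underside.
- jar: Amber jar, 64 mm across, 85 mm tall, on the bench beside the jig. Origin at the centre of its underside.
- mug: Blue mug, 80 mm across, 90 mm tall, on the bench beside the jig. Origin at the centre of its underside.
- screwdriver: Screwdriver, 160 mm long, lying on the bench beside the jig on the robot's right, roughly along x. Origin under its middle.
There are look-alikes about, which are no part of the job. Of the things that look like the blank, the largest one is meant.

How it is judged:
By the outcome, as a careful person would: the job done as asked, in the order asked, and still so for the second after the job is handed in, with the robot touching nothing.
It also fails if it takes over 51 s, if anything falls off the work surface, if the arm or the gripper's body presses on something with over 40 N, if the wrist force passes 120 N, or if a joint passes its speed limit or range.

## Robot

A 7-joint arm with a two-finger parallel gripper is mounted at the origin on the work surface. World frame = base frame: x ahead of the robot, y to its left, z up, the work surface at z = 0. Lengths are in mm, angles in rad, forces in N, time in s.
With the tool pointing down it reaches from about 350 to 900 mm from the base axis. Payload 7.2 kg.
Tool frame: the origin (TCP) lies midway between the tips of the shut fingers; the grasp point (between the pads) lies 19 mm behind it; z points along the fingers, y is the direction in which the jaws open and shut (so a half turn about z gives the same grasp; the last joint's range is limited). The gripper opens to 88 mm and grips with 3 to 60 N. Pads are 20 mm wide; open, the fingers measure 115 mm over their backs; the gripper's body (75 mm by 178 mm) begins 61 mm behind the grasp point.
Start: joints at [-1.256, 0.411, -0.013, 1.596, 0.006, 1.134, -0.082], TCP at [233.459, 579.764, 222.653] pointing down, gripper open.
Joint ranges: [-2.95, 2.95], [-0.29, 1.99], [-1.47, 1.44], [0.14, 2.54], [-1.03, 4.17], [0.13, 1.85], [-2.86, 2.86]. Speed limits (rad/s): [2.39, 2.39, 3.01, 3.01, 3.14, 3.14, 3.14].

## Interface

Orientations are given as [roll, pitch, yaw] about the fixed x, y, z axes, in that order (R = Rz(yaw) Ry(pitch) Rx(roll)).
In Python, from workcell import robot, imaging, workorder gives the robot as it stands.
- The arm moves only by the shell command python3 -m pendant 'ROWS' [FORCE]. ROWS is a JSON object of lists of equal length, an entry for each row: "rotation": the turn, a rotation vector about the tool's x, y, z in degrees, a list of three; "travel": the shift along the tool's x, y, z in cm, a list of three; "fingers": the closure, from -1 (fully open) to 1 (shut). In form: {"rotation": [[ax, ay, az], ...], "travel": [[x, y, z], ...], "fingers": [fingers, ...]}. A call has 1 to 5 rows; each row shifts and turns the commanded pose from where the row before left it, along the tool's axes as they then stand; what a row does not reach is not made up. A row lasts 1/8 s, in which the tool goes at most 62.5 mm and 10.7 degrees, less where a joint would pass 70% of its speed; a pose out of reach is approached as far as the arm can. A call is refused whole if a number of a shift passes 6.25 or a number of a turn 10.7, either way. A call with a gripper value outside its range is refused whole. The fingers move at their own pace and stop on an object; FORCE is the grip in N (left out, the last holds). Time passes only in rows, so rows that do not move let the fingers close. It gives the time, the measured TCP pose, the force and the opening at its end, in the units of the state.
- robot.read_state(): the state, without advancing time (a new reading comes with each control period).
- imaging.camera(name): name is "side" or "top" or "wrist"; returns (picture, depth): 420x560x3 uint8, blue, green, red; 420x560 float32, mm along the optical axis (not along the pixel's ray), 0 where there is no reading.
- imaging.get_calibration(name): a dict with "camera_matrix" (3x3 intrinsics, pixels), "k1" (the pictures are not rectified: a ray, as slopes to the right and down, at radius r is drawn at 1 + k1 r^2 times it, then the intrinsics apply), "eye" and "orientation" of the camera in the world; the wrist camera has in their place "T_tool_cam" (4x4, takes a point from camera to tool coordinates, whose origin is the TCP and whose axes are the flange's). Camera axes: x right, y down, z forward; pixel columns grow to the right and rows downward; lengths in mm; the calibration is good to about 2 mm. A picture is of the moment at which its call begins: read the wrist's pose just before it. get_calibration takes no time and is no camera call.
- workorder.finish_job(): hands the job in, once; it reports no verdict.
The state is a dict: "time_s": time; "q": joint angles; "joint_velocities": joint speeds; "joint_efforts": joint torques, N m; "eef_pos": TCP position; "ee_rot": TCP orientation; "force": force on the tool from outside, world axes, zero at the start; "wrist_torque": the same for the moment, N m; "width": finger opening in mm.
Only numpy, scipy, OpenCV 4.12 (cv2) and the standard library are available. Lean on these libraries where they do the work, as an engineer would, in place of code of your own. Each camera call takes 0.05 s, during which the arm holds its last target.

## Working session

There is one attempt and no reset: what is moved stays moved. The work goes in short steps, Python scripts to look and compute and a shell command to move; the robot and the scene stay as the last step left them, time stands still between calls to the robot, and variables do not carry over. Pictures are saved under pics/ and viewed, and the job is handed in when it is done.

```bash
mkdir -p pics; ls
cat > h.py <<'E'
import numpy as np, cv2
from workcell import robot, imaging, workorder
from scipy.spatial.transform import Rotation as R
E
python3 - <<'E'
from h import *
s=robot.read_state(); print(s)
for n in ("side","top","wrist"):
    p,d=imaging.camera(n); cv2.imwrite(f"pics/{n}0.png",p); np.save(f"pics/{n}0.npy",d)
    print(n,imaging.get_calibration(n), np.median(d))
E
```

```text
pics
{'time_s': 0.0, 'q': array([-1.25619656,  0.41188121, -0.0127607 ,  1.59704363,  0.00560476,
        1.13430425, -0.08218902]), 'joint_velocities': array([ 0.00043015,  0.00073789, -0.00189702, -0.0002547 ,  0.00043851,
        0.00112955, -0.00134453]), 'joint_efforts': array([ 2.98160694e-04, -5.87953305e+01,  6.41363170e-01, -2.91077042e+01,
       -5.38751995e-02,  1.83320377e-02,  1.58588350e-04]), 'eef_pos': array([233.27261461, 579.28401277, 221.82063909]), 'ee_rot': array([-3.13999489e+00,  9.85326236e-05,  2.75887522e+00]), 'force': array([-0.39710362, -0.70616793, -0.37178535]), 'wrist_torque': array([ 0.0453139 ,  0.00810027, -0.03688537]), 'width': 87.88375649292627}
side {'camera_matrix': array([[427.26998309,   0.        , 278.61279846],
       [  0.        , 427.26998309, 208.89889095],
       [  0.        ,   0.        ,   1.        ]]), 'k1': -0.07375856807568941, 'eye': array([ -45.17089779, -606.38359092,  785.24839269]), 'orientation': array([-2.28756797,  0.00788073, -0.75050265])} 1096.6877
top {'camera_matrix': array([[379.49062906,   0.        , 276.04033367],
       [  0.        , 379.49062906, 207.13490269],
       [  0.        ,   0.        ,   1.        ]]), 'k1': -0.07864922307037076, 'eye': array([439.00282336,  -1.47873809, 996.07926901]), 'orientation': array([-3.06942014,  0.01367829, -1.58288688])} 990.1389
wrist {'camera_matrix': array([[372.73737963,   0.        , 280.82014679],
       [  0.        , 372.73737963, 208.32949445],
       [  0.        ,   0.        ,   1.        ]]), 'k1': -0.08961471144054009, 'T_tool_cam': array([[ 9.37223455e-04, -9.59282361e-01, -2.82447293e-01,
         7.73520777e+01],
       [ 9.99999159e-01,  6.46005130e-04,  1.12417909e-03,
        -2.23605368e-01],
       [-8.95942773e-04, -2.82448109e-01,  9.59282160e-01,
        -1.61499838e+02],
       [ 0.00000000e+00,  0.00000000e+00,  0.00000000e+00,
         1.00000000e+00]])} 358.65875
```

View pics/top0.png

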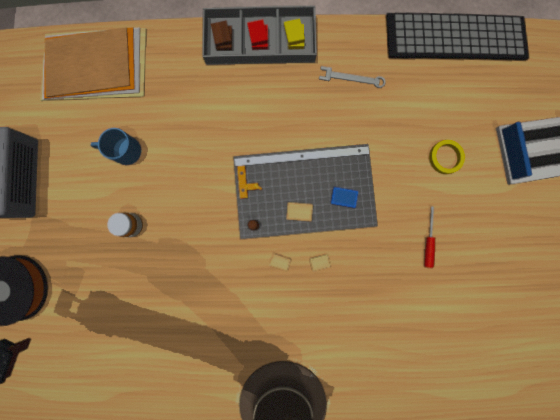

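View pics/side0.png

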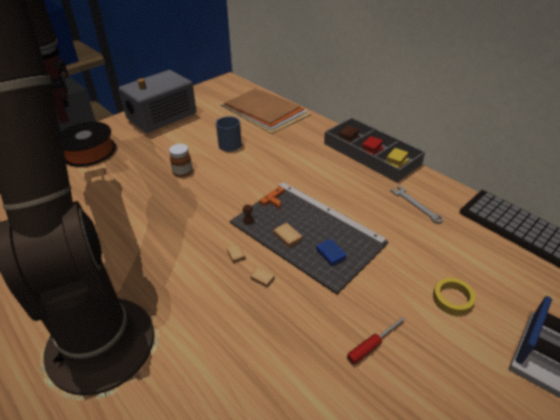

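The top view shows the jig with its rail along the upper edge (v≈157) and the orange pocket at (248,183). Pale candidates are the on-bed block (300,211) and two smaller chips on the bench (281,262) and (320,262). The blue blank is at (344,197) and the stamp grip at (253,225). I choose the block on the bed as the largest, then measure.

```bash
cat >> h.py <<'E'
def pose(n,s=None):
    c=imaging.get_calibration(n)
    if n=="wrist":
        s=s or robot.read_state()
        T=np.eye(4); T[:3,:3]=R.from_euler('xyz',s['ee_rot']).as_matrix(); T[:3,3]=s['eef_pos']
        T=T@c['T_tool_cam']; return c,T[:3,:3],T[:3,3]
    return c,R.from_euler('xyz',c['orientation']).as_matrix(),np.array(c['eye'])
def und(c,px):
    K=c['camera_matrix']; px=np.asarray(px,float).reshape(-1,2)
    return cv2.undistortPoints(px.reshape(-1,1,2),K,np.array([c['k1'],0,0,0.])).reshape(-1,2)
def onplane(P,px,z):
    c,Rm,t=P; r=np.c_[und(c,px),np.ones(len(np.asarray(px,float).reshape(-1,2)))]@Rm.T
    return t+r*((z-t[2])/r[:,2])[:,None]
def rect(P,mask,z):
    cs,_=cv2.findContours(mask.astype(np.uint8),cv2.RETR_EXTERNAL,cv2.CHAIN_APPROX_NONE)
    out=[]
    for k in sorted(cs,key=cv2.contourArea,reverse=True)[:4]:
        w=onplane(P,k[:,0,:],z)[:,:2].astype(np.float32)
        out.append((cv2.contourArea(k),cv2.boundingRect(k),cv2.minAreaRect(w)))
    return out
E
python3 - <<'E'
from h import *
p=cv2.imread("pics/top0.png"); hsv=cv2.cvtColor(p,cv2.COLOR_BGR2HSV)
big=cv2.resize(p[135:280,220:390],None,fx=4.4,fy=4.0,interpolation=cv2.INTER_CUBIC); cv2.imwrite("pics/crop0.png",big)
for (u,v) in [(300,211),(281,262),(320,262),(344,197),(248,183),(253,225),(320,154),(350,230),(150,260)]: print((u,v),hsv[v,u])
E
```

```text
(300, 211) [ 23 107 170]
(281, 262) [ 23 106 171]
(320, 262) [ 23 106 171]
(344, 197) [106 187 131]
(248, 183) [ 17 118 127]
(253, 225) [ 12 173  87]
(320, 154) [101  12 175]
(350, 230) [ 18 131 168]
(150, 260) [ 16 138 155]
```

View pics/crop0.png

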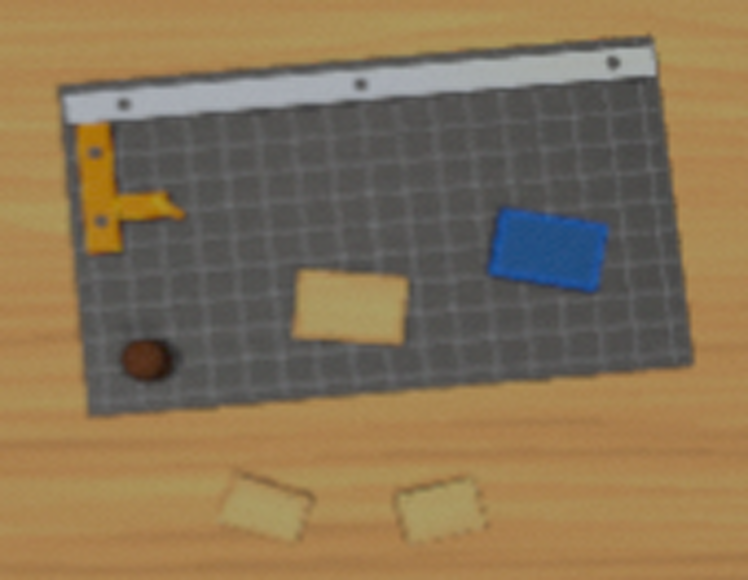

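View pics/wrist0.png

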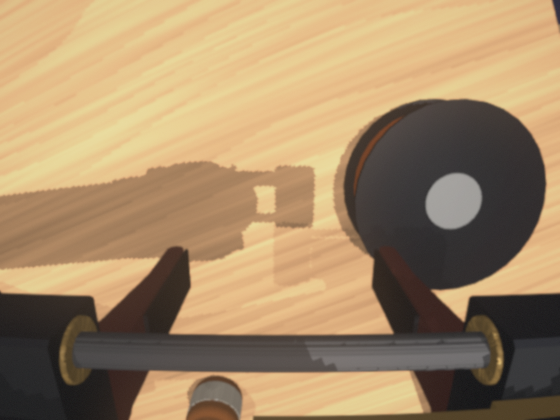

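The crop confirms it: the pale block on the bed is larger than the two bench chips, and it sits about 0.15 rad off the rail. The wrist view does not see the jig yet. Next I measure everything from the top view.

Run:
```python
from h import *
p=cv2.imread("pics/top0.png"); d=np.load("pics/top0.npy"); h=cv2.cvtColor(p,cv2.COLOR_BGR2HSV); P=pose("top")
def roi(m,x0,y0,x1,y1):
    o=np.zeros(m.shape,bool); o[y0:y1,x0:x1]=m[y0:y1,x0:x1]; return o
wood=(h[...,1]>60)&(h[...,2]>110)&(h[...,0]<35)
print("blank",rect(P,roi(wood,275,195,325,228),28)[:1])
blue=(h[...,0]>95)&(h[...,0]<120)&(h[...,1]>120)
print("blue",rect(P,roi(blue,325,180,365,215),28)[:1])
for n,b in (("chipL",(262,250,298,274)),("chipR",(304,250,335,274))):
    print(n, onplane(P,[((b[0]+b[2])/2,(b[1]+b[3])/2)],6))
rail=(h[...,1]<40)&(h[...,2]>120)
print("rail",rect(P,roi(rail,230,140,375,170),24)[:1])
og=(h[...,1]>150)&(h[...,0]>10)&(h[...,0]<25)&(h[...,2]>110)
print("orange",rect(P,roi(og,234,162,266,203),24)[:1])
gr=(h[...,1]>100)&(h[...,2]<110)&(h[...,0]<20)
print("grip",rect(P,roi(gr,243,215,265,235),55)[:1])
plate=(h[...,1]<60)&(h[...,2]<140)
print("plate",rect(P,roi(plate|rail|blue,225,138,385,243),10)[:1])
# depth-derived heights
c,Rm,t=P
for (u,v) in [(300,211),(344,197),(253,225),(320,154),(350,220),(290,155)]:
    r=np.r_[und(c,[(u,v)])[0],1]; print((u,v),(t+Rm@r*d[v,u]).round(1))
```

```text
blank [(414.0, (286, 202, 27, 19), ((497.9347839355469, -48.104408264160156), (65.85958862304688, 45.23359298706055), 85.14666748046875))]
blue [(399.5, (331, 187, 27, 21), ((533.1468505859375, -163.85806274414062), (64.54757690429688, 44.78899002075195), 78.92194366455078))]
chipL [[367.99676542   2.65570269   6.        ]]
chipR [[366.71359687 -99.71922171   6.        ]]
rail [(890.0, (234, 146, 135, 20), ((642.9678344726562, -56.30683898925781), (21.093852996826172, 351.5185241699219), 4.557084083557129))]
orange [(284.5, (237, 166, 25, 33), ((575.0103759765625, 96.55695343017578), (82.76724243164062, 57.07331848144531), 36.91324996948242))]
grip [(70.0, (248, 220, 11, 10), ((464.7533874511719, 68.27691650390625), (24.859521865844727, 22.34099006652832), 89.48310089111328))]
plate [(11030.5, (234, 144, 143, 95), ((552.91796875, -64.05934143066406), (217.85313415527344, 357.4602966308594), 4.552825450897217))]
(300, 211) [498.5 -50.2  27.9]
(344, 197) [ 532.6 -163.1   31.1]
(253, 225) [463.3  67.7  62.4]
(320, 154) [ 646.3 -104.9   24.2]
(350, 220) [ 474.2 -179.7   16.1]
(290, 155) [644.8 -26.9  23.5]
```

Measurements agree with the known sizes:

- **Jig:** yaw is about 4.55°, and the plate and rail estimates agree within 1 mm.
- **Pocket:** about (601.4, 58.2).
- **Blank:** at (-111.6, -97.8) relative to the pocket, about 9.4° clockwise of the rail.
- **Blue blank:** at (-86, -216).

My plan is yaw 94.55° with the fingers shut. I'll push +x to the rail, then +y along it. First I work out the transit rows.

```bash
cat >> h.py <<'E'
YAW=np.radians(4.55); PK=np.array([601.4,58.2])
def ax(): return np.array([np.cos(YAW),np.sin(YAW)]),np.array([-np.sin(YAW),np.cos(YAW)])
def toworld(j): a,b=ax(); return PK+j[0]*a+j[1]*b
def tojig(w): a,b=ax(); v=np.asarray(w)[:2]-PK; return np.array([v@a,v@b])
def st():
    s=robot.read_state(); print("t",round(s['time_s'],2),"jig",tojig(s['eef_pos']).round(1),"z",s['eef_pos'][2].round(1),"rpy",np.degrees(s['ee_rot']).round(2),"F",s['force'].round(1),"w",round(s['width'],1)); return s
def plan(j,z,n,yaw=94.55):
    s=st(); w=np.r_[toworld(j),z]; D=(w-s['eef_pos'])/n; y0=np.degrees(s['ee_rot'][2]); dy=((yaw-y0+180)%360-180)/n
    for i in range(n):
        Rm=R.from_euler('xyz',[np.pi,0,np.radians(y0+dy*i)]).as_matrix()
        print(i,"rot z",round(-dy,2),"travel cm",(Rm.T@D/10).round(2))
E
python3 - <<'E'
from h import *
plan((-160,-98),200,14)
E
```

```text
t 0.15 jig [-325.5  548.8] z 222.0 rpy [-1.7993e+02  1.0000e-02  1.5807e+02] F [ 0.2 -0.3  0.4] w 87.7
0 rot z 4.54 travel cm [-3.12 -3.61  0.16]
1 rot z 4.54 travel cm [-3.39 -3.35  0.16]
2 rot z 4.54 travel cm [-3.65 -3.07  0.16]
3 rot z 4.54 travel cm [-3.88 -2.77  0.16]
4 rot z 4.54 travel cm [-4.09 -2.46  0.16]
5 rot z 4.54 travel cm [-4.27 -2.13  0.16]
6 rot z 4.54 travel cm [-4.42 -1.78  0.16]
7 rot z 4.54 travel cm [-4.55 -1.43  0.16]
8 rot z 4.54 travel cm [-4.65 -1.06  0.16]
9 rot z 4.54 travel cm [-4.72 -0.69  0.16]
10 rot z 4.54 travel cm [-4.76 -0.32  0.16]
11 rot z 4.54 travel cm [-4.77  0.06  0.16]
12 rot z 4.54 travel cm [-4.75  0.44  0.16]
13 rot z 4.54 travel cm [-4.7   0.81  0.16]
```

```bash
python3 -m pendant '{"rotation":[[0,0,4.5],[0,0,4.5],[0,0,4.5],[0,0,4.5],[0,0,4.5]],"travel":[[-3.1,-3.6,0.1],[-3.4,-3.3,0.1],[-3.6,-3.1,0.1],[-3.9,-2.8,0.1],[-4.1,-2.5,0.1]],"fingers":[1,1,1,1,1]}' 20
python3 -m pendant '{"rotation":[[0,0,4.5],[0,0,4.5],[0,0,4.5],[0,0,4.5],[0,0,4.5]],"travel":[[-4.3,-2.1,0.1],[-4.4,-1.8,0.1],[-4.5,-1.4,0.1],[-4.6,-1.1,0.1],[-4.7,-0.7,0.1]],"fingers":[1,1,1,1,1]}'
python3 - <<'E'
from h import *
plan((-160,-98),200,5)
E
```

```text
time_s: 0.78
eef_pos: [310.7, 352.4, 217.5]
ee_rot: [-3.142, 0.0, 2.364]
force: [-0.2, -0.1, 0.1]
width: 41.6
time_s: 1.4
eef_pos: [388.2, 128.3, 212.7]
ee_rot: [3.141, -0.0, 1.971]
force: [0.3, 0.1, 0.0]
width: 0.8
t 1.4 jig [-207.    86.8] z 212.7 rpy [ 1.7998e+02 -2.0000e-02  1.1293e+02] F [0.3 0.1 0. ] w 0.8
0 rot z 3.68 travel cm [-3.8  -0.27  0.25]
1 rot z 3.68 travel cm [-3.81 -0.03  0.25]
2 rot z 3.68 travel cm [-3.81  0.22  0.25]
3 rot z 3.68 travel cm [-3.79  0.46  0.25]
4 rot z 3.68 travel cm [-3.75  0.7   0.25]
```

```bash
python3 -m pendant '{"rotation":[[0,0,3.6],[0,0,3.6],[0,0,3.6],[0,0,3.6],[0,0,3.6]],"travel":[[-3.7,-0.3,0.2],[-3.7,0,0.2],[-3.7,0.2,0.2],[-3.7,0.5,0.2],[-3.7,0.7,0.2]],"fingers":[1,1,1,1,1]}'
python3 -m pendant '{"rotation":[[0,0,0],[0,0,0]],"travel":[[0,0,0],[0,0,0]],"fingers":[1,1]}'
python3 - <<'E'
from h import *
s=st(); P=pose("wrist",s)
p,d=imaging.camera("wrist"); cv2.imwrite("pics/w1.png",p); np.save("pics/w1.npy",d)
np.savez("pics/w1p.npz",R=P[1],t=P[2])
E
```

```text
time_s: 2.02
eef_pos: [449.5, -47.1, 202.6]
ee_rot: [3.141, -0.0, 1.657]
force: [0.4, 0.3, -0.0]
width: 0.2
time_s: 2.28
eef_pos: [449.0, -45.4, 202.4]
ee_rot: [-3.141, -0.0, 1.66]
force: [0.2, -0.7, 0.0]
width: 0.4
t 2.27 jig [-160.2  -91.2] z 202.4 rpy [-1.7996e+02 -2.0000e-02  9.5100e+01] F [ 0.2 -0.7  0. ] w 0.4
```

View pics/w1.png

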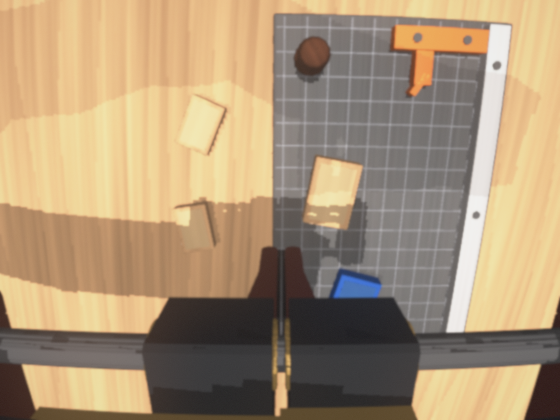

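The wrist view shows the blank at about (333,192), the rail inner edge running from (488,50) to (449,330), the stop's inner edge at v≈52, the grip at (313,55), and the blue blank at (357,285). I measure again from here.

Run:
```python
from h import *
p=cv2.imread("pics/w1.png"); h=cv2.cvtColor(p,cv2.COLOR_BGR2HSV); z=np.load("pics/w1p.npz"); P=(imaging.get_calibration("wrist"),z['R'],z['t'])
d=np.load("pics/w1.npy")
m=np.zeros(h.shape[:2],bool); sub=np.s_[148:238,290:375]; m[sub]=(h[...,1]>60)[sub]
r=rect(P,m,28)[0]; print("blank",r,tojig(r[2][0]))
pts=[(317,156),(362,163),(347,229),(304,223)]
print([tojig(x).round(1) for x in onplane(P,pts,28)])
print("rail in",[tojig(x).round(1) for x in onplane(P,[(488,55),(468,195),(449,325)],24)])
print("stop in",[tojig(x).round(1) for x in onplane(P,[(400,50),(480,53)],24)])
c,Rm,t=P
for (u,v) in [(333,192),(485,150),(400,150),(440,40)]:
    q=np.r_[und(c,[(u,v)])[0],1]; w=t+Rm@q*d[v,u]; print((u,v),tojig(w).round(1),w[2].round(1))
cv2.imwrite("pics/w1c.png",cv2.resize(p[5:245,280:520],None,fx=2.5,fy=2.5,interpolation=cv2.INTER_CUBIC))
```

```text
blank (3257.0, (302, 155, 61, 75), ((496.6043395996094, -47.904632568359375), (66.22431945800781, 46.488243103027344), 84.61111450195312)) [-112.88257404  -97.45690314]
[array([-127.6,  -62.9]), array([-86.2, -68.7]), array([ -96.1, -132.5]), array([-137.6, -126.8])]
rail in [array([22.2, 29.7]), array([ 20.4, -98.4]), array([  23.4, -243.1])]
stop in [array([-58.1,  30.2]), array([14.5, 31. ])]
(333, 192) [-111.3  -96.4] 27.3
(485, 150) [ 31.3 -54.8] 23.3
(400, 150) [-46.2 -58.5] 9.8
(440, 40) [-22.7  40.2] 22.7
```

View pics/w1c.png

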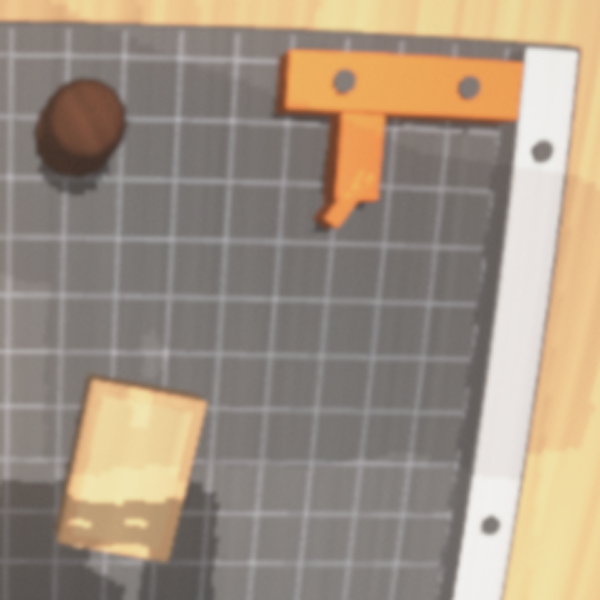

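The wrist and top views agree within about 1.5 mm, with heights of 27, 23 and 10 mm as expected. Next I descend beside the blank.

```bash
python3 -m pendant '{"rotation":[[0,0,0.5],[0,0,0],[0,0,0],[0,0,0],[0,0,0]],"travel":[[-0.7,0,3],[0,0,4.5],[0,0,4.5],[0,0,4.5],[0,0,0]],"fingers":[1,1,1,1,1]}'
python3 -m pendant '{"rotation":[[0,0,0],[0,0,0]],"travel":[[0,0,1],[0,0,0]],"fingers":[1,1]}'
python3 - <<'E'
from h import *
st()
E
```

```text
time_s: 2.95
eef_pos: [447.4, -52.0, 35.5]
ee_rot: [-3.135, -0.0, 1.652]
force: [-0.5, 0.1, 0.3]
width: 0.5
time_s: 3.2
eef_pos: [450.7, -52.5, 28.6]
ee_rot: [3.14, -0.0, 1.651]
force: [-0.3, -0.3, 0.5]
width: 0.3
t 3.2 jig [-159.1  -98.4] z 28.6 rpy [ 1.799e+02 -2.000e-02  9.460e+01] F [-0.3 -0.3  0.5] w 0.3
```

```bash
python3 -m pendant '{"rotation":[[0,0,0],[0,0,0]],"travel":[[0,0,0.8],[0,0,0.3]],"fingers":[1,1]}'
python3 -m pendant '{"rotation":[[0,0,0],[0,0,0],[0,0,0],[0,0,0],[0,0,0]],"travel":[[0,0.4,0],[0,0.5,0],[0,0.5,0],[0,0.5,0],[0,0.5,0]],"fingers":[1,1,1,1,1]}'
python3 -m pendant '{"rotation":[[0,0,0],[0,0,0],[0,0,0],[0,0,0],[0,0,0]],"travel":[[0,0.6,0],[0,0.6,0],[0,0.6,0],[0,0.6,0],[0,0.6,0]],"fingers":[1,1,1,1,1]}'
python3 - <<'E'
from h import *
s=st();p,d=imaging.camera("wrist"); cv2.imwrite("pics/w2.png",p)
E
```

```text
time_s: 3.45
eef_pos: [450.2, -52.8, 16.8]
ee_rot: [3.141, -0.0, 1.651]
force: [0.1, -0.4, 0.4]
width: 0.5
time_s: 4.08
eef_pos: [474.2, -51.0, 16.6]
ee_rot: [-3.141, 0.0, 1.651]
force: [-0.3, 0.2, 0.4]
width: 0.4
time_s: 4.7
eef_pos: [504.2, -48.6, 16.6]
ee_rot: [-3.142, -0.0, 1.651]
force: [-0.9, -0.9, 0.3]
width: 0.7
t 4.7 jig [-105.4  -98.7] z 16.6 rpy [-180.     -0.     94.57] F [-0.9 -0.9  0.3] w 0.7
```

View pics/w2.png

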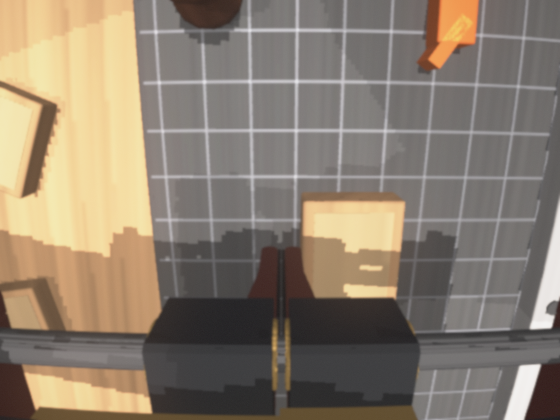

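The blank (top edge from (302,196) to (403,197)) has already turned parallel to the rail and sits against the finger. I continue the push.

```bash
python3 -m pendant '{"rotation":[[0,0,0],[0,0,0],[0,0,0],[0,0,0],[0,0,0]],"travel":[[0,0.6,0],[0,0.6,0],[0,0.6,0],[0,0.6,0],[0,0.6,0]],"fingers":[1,1,1,1,1]}'
python3 -m pendant '{"rotation":[[0,0,0],[0,0,0],[0,0,0],[0,0,0],[0,0,0]],"travel":[[0,0.5,0],[0,0.5,0],[0,0.5,0],[0,0.5,0],[0,0.3,0]],"fingers":[1,1,1,1,1]}'
python3 - <<'E'
from h import *
s=st();p,d=imaging.camera("wrist"); cv2.imwrite("pics/w3.png",p)
E
```

```text
time_s: 5.38
eef_pos: [534.0, -46.2, 16.6]
ee_rot: [-3.141, -0.0, 1.651]
force: [-1.4, -0.7, 0.1]
width: 0.6
time_s: 6.0
eef_pos: [556.9, -44.4, 16.6]
ee_rot: [3.142, -0.0, 1.651]
force: [-0.5, 0.2, 0.2]
width: 0.5
t 6.0 jig [-52.5 -98.7] z 16.6 rpy [180.    -0.    94.57] F [-0.5  0.2  0.2] w 0.5
```

View pics/w3.png

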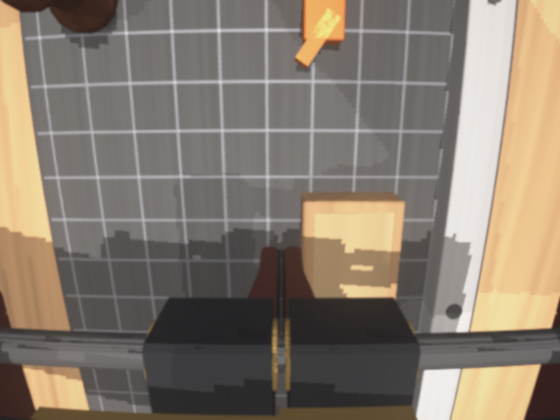

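The blank is still square, with its right edge at u≈403 and the rail at u≈430. I creep forward until the force rises.

```bash
python3 -m pendant '{"rotation":[[0,0,0],[0,0,0],[0,0,0],[0,0,0]],"travel":[[0,0.3,0],[0,0.3,0],[0,0.3,0],[0,0.2,0]],"fingers":[1,1,1,1]}'
python3 -m pendant '{"rotation":[[0,0,0],[0,0,0]],"travel":[[0,0.2,0],[0,0.1,0]],"fingers":[1,1]}'
python3 - <<'E'
from h import *
s=st()
E
```

```text
time_s: 6.55
eef_pos: [567.8, -43.5, 16.6]
ee_rot: [3.142, -0.0, 1.651]
force: [-0.7, -0.2, -0.0]
width: 0.3
time_s: 6.8
eef_pos: [570.7, -43.3, 16.6]
ee_rot: [3.142, -0.0, 1.651]
force: [-0.2, -0.3, 1.1]
width: 0.7
t 6.8 jig [-38.7 -98.7] z 16.6 rpy [180.    -0.    94.57] F [-0.2 -0.3  1.1] w 0.7
```

```bash
python3 -m pendant '{"rotation":[[0,0,0],[0,0,0]],"travel":[[0,0.1,0],[0,0.1,0]],"fingers":[1,1]}'
python3 -m pendant '{"rotation":[[0,0,0]],"travel":[[0,0.1,0]],"fingers":[1]}'
python3 - <<'E'
from h import *
s=st();P=pose("wrist",s);p,d=imaging.camera("wrist"); cv2.imwrite("pics/w4.png",p)
E
```

```text
time_s: 7.05
eef_pos: [572.6, -43.1, 16.6]
ee_rot: [3.142, -0.0, 1.65]
force: [-0.6, -0.9, -0.7]
width: 0.3
time_s: 7.18
eef_pos: [573.6, -43.0, 16.7]
ee_rot: [3.142, -0.0, 1.651]
force: [-0.8, -0.6, 0.1]
width: 0.4
t 7.17 jig [-35.7 -98.7] z 16.7 rpy [180.    -0.    94.57] F [-0.8 -0.6  0.1] w 0.4
```

View pics/w4.png

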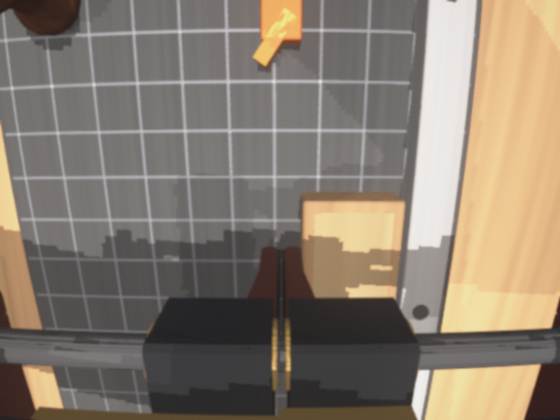

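The blank's right edge (u≈403) is nearly at the rail, but the force hasn't risen yet. I keep creeping.

```bash
for i in 1; do :; done; python3 -m pendant '{"rotation":[[0,0,0],[0,0,0]],"travel":[[0,0.1,0],[0,0.1,0]],"fingers":[1,1]}' | grep -E "pos|force"
python3 -m pendant '{"rotation":[[0,0,0]],"travel":[[0,0.1,0]],"fingers":[1]}'| grep -E "pos|force"
python3 -m pendant '{"rotation":[[0,0,0]],"travel":[[0,0.05,0]],"fingers":[1]}'| grep -E "pos|force"
```

```text
eef_pos: [575.6, -42.9, 16.6]
force: [-0.9, -0.5, 0.2]
eef_pos: [576.6, -42.8, 16.6]
force: [-0.8, -0.6, -0.1]
eef_pos: [577.1, -42.8, 16.6]
force: [-0.4, 0.2, 0.2]
```

```bash
python3 -m pendant '{"rotation":[[0,0,0]],"travel":[[0,0.1,0]],"fingers":[1]}'| grep -E "pos|force"
python3 -m pendant '{"rotation":[[0,0,0]],"travel":[[0,0.1,0]],"fingers":[1]}'| grep -E "pos|force"
python3 - <<'E'
from h import *
s=st();p,d=imaging.camera("wrist"); cv2.imwrite("pics/w5.png",cv2.resize(p[170:310,270:470],None,fx=4,fy=4,interpolation=cv2.INTER_CUBIC))
E
```

```text
eef_pos: [577.4, -42.7, 16.5]
force: [-4.4, -0.7, 2.8]
eef_pos: [577.4, -42.7, 16.4]
force: [-7.3, 0.9, 5.2]
t 7.97 jig [-31.9 -98.7] z 16.4 rpy [-1.7982e+02 -4.0000e-02  9.4560e+01] F [-7.3  0.9  5.2] w 0.4
```

View pics/w5.png

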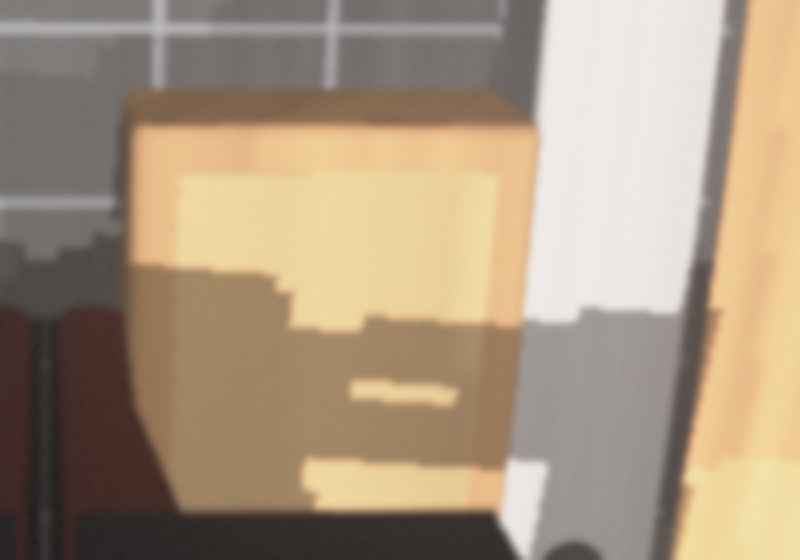

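The blank is flat against the rail with 7 N contact. Next I back off, lift over, and go behind its -y end.

```bash
python3 -m pendant '{"rotation":[[0,0,0],[0,0,0],[0,0,0],[0,0,0],[0,0,0]],"travel":[[0,-0.4,0],[0,-0.6,0],[0,-0.5,0],[0,0,-2.5],[0,0,-3]],"fingers":[1,1,1,1,1]}'
python3 -m pendant '{"rotation":[[0,0,0],[0,0,0],[0,0,0],[0,0,0]],"travel":[[-2,1,-1],[-2,1,0],[-1.6,2.6,0],[0,0,0]],"fingers":[1,1,1,1]}'
python3 - <<'E'
from h import *
s=st();P=pose("wrist",s);p,d=imaging.camera("wrist"); cv2.imwrite("pics/w6.png",p)
t,_=imaging.camera("top"); cv2.imwrite("pics/t6.png",cv2.resize(t[135:280,220:390],None,fx=4.4,fy=4,interpolation=cv2.INTER_CUBIC))
E
```

```text
time_s: 8.65
eef_pos: [563.4, -43.9, 71.8]
ee_rot: [-3.14, 0.0, 1.65]
force: [1.2, 0.3, -0.1]
width: 0.3
time_s: 9.15
eef_pos: [615.6, -97.3, 81.8]
ee_rot: [3.14, 0.001, 1.649]
force: [-0.2, -0.6, -0.6]
width: 0.3
t 9.15 jig [   1.8 -156.2] z 81.8 rpy [1.7992e+02 6.0000e-02 9.4500e+01] F [-0.2 -0.6 -0.6] w 0.3
```

View pics/w6.png

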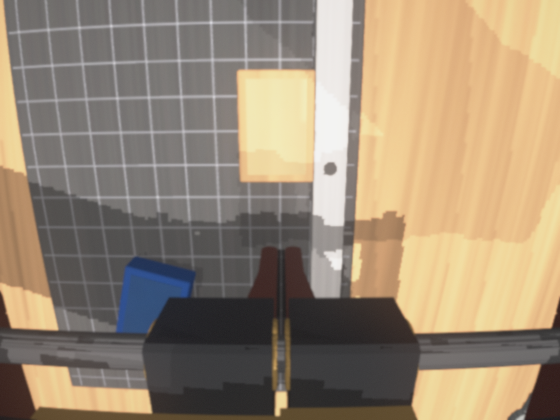

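View pics/t6.png

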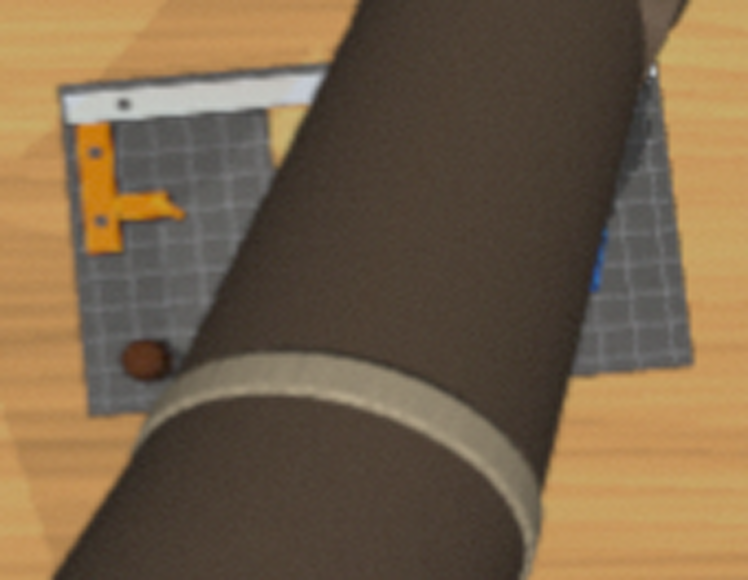

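The wrist view shows the blank (238–315, 70–182) flush to the rail and clear of the finger, with the blue blank off at (155,298). I measure its pose.

Run:
```python
from h import *
p=cv2.imread("pics/w6.png"); P=pose("wrist")
for n,px,z in (("blank",[(239,71),(314,70),(314,182),(240,181)],28),("rail",[(315,30),(313,260)],24)):
    print(n,[tojig(x).round(1) for x in onplane(P,px,z)])
```

```text
blank [array([-22.8, -61.9]), array([ 18.4, -61.3]), array([  19.8, -124.2]), array([ -23.8, -123.6])]
rail [array([ 18.9, -39.8]), array([  20.8, -176. ])]
```

```bash
python3 -m pendant '{"rotation":[[0,0,0],[0,0,0],[0,0,0],[0,0,0]],"travel":[[0,-0.3,2],[0,0,2.5],[0,0,1.5],[0,0,0]],"fingers":[1,1,1,1]}'
python3 - <<'E'
from h import *
s=st()
E
```

```text
time_s: 9.75
eef_pos: [610.3, -95.7, 20.7]
ee_rot: [-3.139, -0.0, 1.651]
force: [0.9, 0.3, 0.1]
width: 0.4
t 9.75 jig [  -3.3 -154.1] z 20.7 rpy [-1.7987e+02 -3.0000e-02  9.4590e+01] F [0.9 0.3 0.1] w 0.4
```

```bash
python3 -m pendant '{"rotation":[[0,0,0],[0,0,0],[0,0,0],[0,0,0],[0,0,0]],"travel":[[0,0,0.4],[0.4,0,0],[0.5,0,0],[0.5,0,0],[0.5,0.01,0]],"fingers":[1,1,1,1,1]}'
python3 -m pendant '{"rotation":[[0,0,0],[0,0,0],[0,0,0],[0,0,0],[0,0,0]],"travel":[[0.4,0.02,0],[0.5,0.02,0],[0.5,0.02,0],[0.5,0.02,0],[0.5,0.02,0]],"fingers":[1,1,1,1,1]}'
python3 - <<'E'
from h import *
s=st();p,d=imaging.camera("wrist"); cv2.imwrite("pics/w7.png",p)
E
```

```text
time_s: 10.38
eef_pos: [610.1, -76.8, 17.8]
ee_rot: [3.141, -0.0, 1.651]
force: [-0.5, -0.5, 0.3]
width: 0.9
time_s: 11.0
eef_pos: [609.0, -52.9, 17.6]
ee_rot: [-3.141, -0.0, 1.651]
force: [-0.8, -0.2, -0.6]
width: 0.7
t 11.0 jig [  -1.2 -111.3] z 17.6 rpy [-179.99   -0.     94.57] F [-0.8 -0.2 -0.6] w 0.7
```

View pics/w7.png

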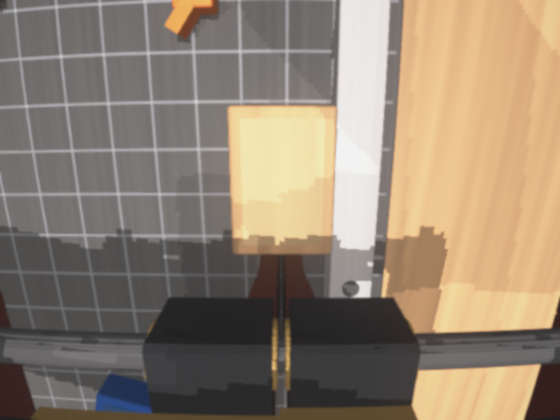

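The blank (229–337, 106–254) is moving with its right edge still on the rail, and the finger is centred on its tail. I continue.

```bash
python3 -m pendant '{"rotation":[[0,0,0],[0,0,0],[0,0,0],[0,0,0],[0,0,0]],"travel":[[0.5,0.02,0],[0.5,0.02,0],[0.5,0.02,0],[0.5,0.02,0],[0.5,0.02,0]],"fingers":[1,1,1,1,1]}'
python3 -m pendant '{"rotation":[[0,0,0],[0,0,0],[0,0,0],[0,0,0]],"travel":[[0.5,0.02,0],[0.5,0.02,0],[0.4,0.02,0],[0.4,0.02,0]],"fingers":[1,1,1,1]}'
python3 - <<'E'
from h import *
s=st();p,d=imaging.camera("wrist"); cv2.imwrite("pics/w8.png",p)
E
```

```text
time_s: 11.68
eef_pos: [608.0, -27.9, 17.6]
ee_rot: [-3.142, -0.0, 1.65]
force: [-0.1, -1.2, 0.6]
width: 0.4
time_s: 12.18
eef_pos: [607.4, -10.0, 17.7]
ee_rot: [3.142, 0.0, 1.651]
force: [-1.0, 0.1, -0.3]
width: 0.4
t 12.18 jig [  0.6 -68.5] z 17.7 rpy [180.     0.    94.57] F [-1.   0.1 -0.3] w 0.4
```

View pics/w8.png

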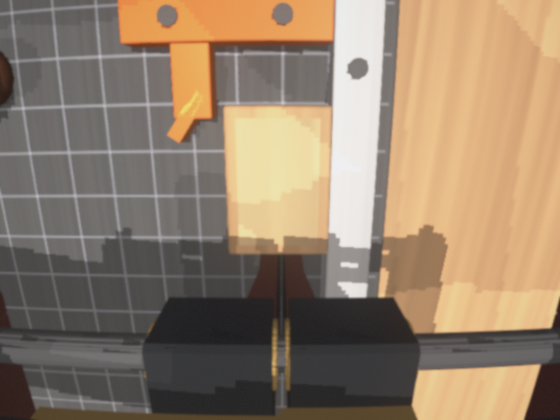

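The blank's nose (v≈106) is entering the pocket mouth with its right edge on the rail. I ease it home.

```bash
python3 -m pendant '{"rotation":[[0,0,0],[0,0,0],[0,0,0],[0,0,0],[0,0,0]],"travel":[[0.4,0.01,0],[0.4,0.01,0],[0.4,0.01,0],[0.4,0.01,0],[0.3,0.01,0]],"fingers":[1,1,1,1,1]}'
python3 -m pendant '{"rotation":[[0,0,0],[0,0,0],[0,0,0]],"travel":[[0.2,0.01,0],[0.1,0.01,0],[0.1,0,0]],"fingers":[1,1,1]}'
python3 - <<'E'
from h import *
s=st()
E
```

```text
time_s: 12.85
eef_pos: [606.4, 9.1, 17.6]
ee_rot: [-3.142, -0.0, 1.651]
force: [0.0, 0.4, -0.4]
width: 0.5
time_s: 13.22
eef_pos: [606.4, 12.7, 17.7]
ee_rot: [3.141, 0.0, 1.65]
force: [0.3, 0.1, -0.0]
width: 0.5
t 13.22 jig [  1.3 -45.8] z 17.7 rpy [179.99   0.    94.56] F [ 0.3  0.1 -0. ] w 0.5
```

```bash
python3 -m pendant '{"rotation":[[0,0,0],[0,0,0]],"travel":[[0.1,0,0],[0.1,0,0]],"fingers":[1,1]}'| grep -E "pos|force"
python3 -m pendant '{"rotation":[[0,0,0]],"travel":[[0.1,0,0]],"fingers":[1]}'| grep -E "pos|force"
python3 -m pendant '{"rotation":[[0,0,0]],"travel":[[0.1,0,0]],"fingers":[1]}'| grep -E "pos|force"
```

```text
eef_pos: [606.2, 14.6, 17.7]
force: [-0.3, -3.6, 0.3]
eef_pos: [606.1, 14.7, 17.7]
force: [-0.2, -3.7, -0.1]
eef_pos: [606.1, 14.7, 17.7]
force: [-0.0, -7.7, 0.1]
```

Run:
```python
from h import *
s=st();p,d=imaging.camera("wrist"); cv2.imwrite("pics/w9.png",p)
```

```text
t 13.72 jig [  1.3 -43.7] z 17.7 rpy [1.7998e+02 1.3000e-01 9.4500e+01] F [-0.  -7.7  0.1] w 0.6
```

View pics/w9.png

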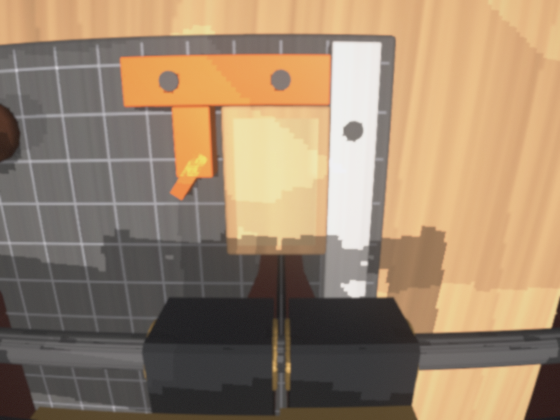

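It's home: 7.7 N against the stop, nose on the stop at v≈106, right edge on the rail. I back straight off, lift, and look.

```bash
python3 -m pendant '{"rotation":[[0,0,0],[0,0,0],[0,0,0],[0,0,0],[0,0,0]],"travel":[[-0.3,0,0],[-0.6,0,0],[-1,0,0],[-1,0,-1],[0,0,-4]],"fingers":[1,1,1,1,1]}'
python3 -m pendant '{"rotation":[[0,0,0],[0,0,0],[0,0,0],[0,0,0]],"travel":[[-1,-1,-4],[-1,-1,-3],[0,0,0],[0,0,0]],"fingers":[1,1,1,1]}'
python3 - <<'E'
from h import *
s=st();P=pose("wrist",s);p,d=imaging.camera("wrist"); cv2.imwrite("pics/w10.png",p)
cv2.imwrite("pics/w10c.png",cv2.resize(p[20:220,180:420],None,fx=3,fy=3,interpolation=cv2.INTER_CUBIC))
h=cv2.cvtColor(p,cv2.COLOR_BGR2HSV)
c,Rm,t=P
E
```

```text
time_s: 14.4
eef_pos: [606.8, -14.1, 67.0]
ee_rot: [-3.138, 0.001, 1.648]
force: [-0.1, 0.3, 1.0]
width: 0.1
time_s: 14.9
eef_pos: [589.9, -33.5, 137.5]
ee_rot: [3.142, -0.001, 1.651]
force: [-0.0, -0.0, -0.5]
width: 0.4
t 14.9 jig [-18.8 -90.5] z 137.5 rpy [ 1.800e+02 -3.000e-02  9.457e+01] F [-0.  -0.  -0.5] w 0.4
```

View pics/w10.png

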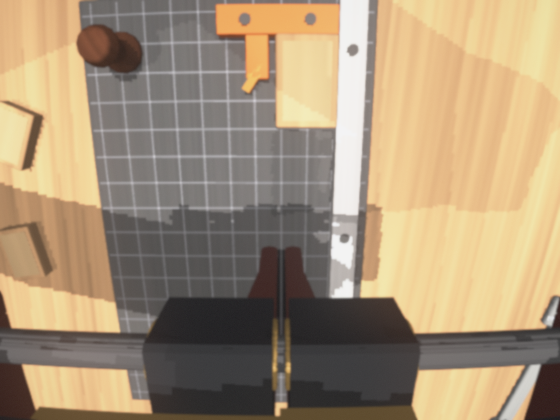

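View pics/w10c.png

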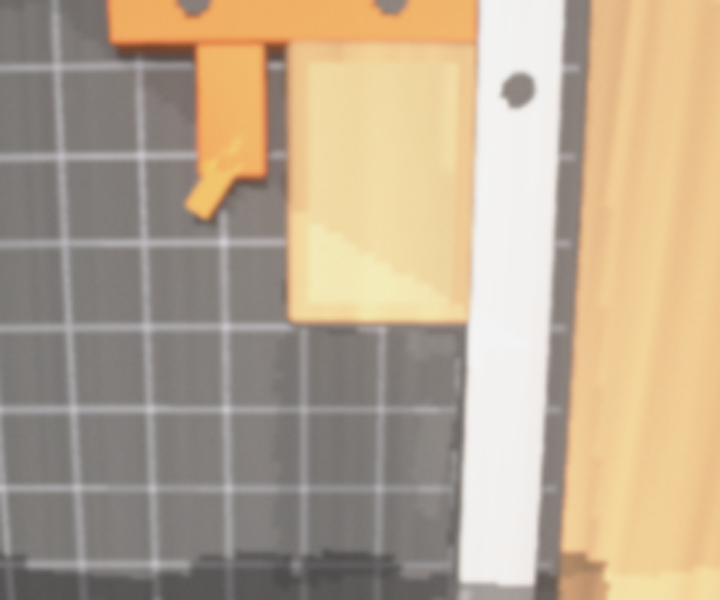

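The blank sits flush against both the stop and the rail with no visible gap. I move the arm clear for a check from the fixed cameras.

```bash
python3 -m pendant '{"rotation":[[0,0,0],[0,0,0],[0,0,0],[0,0,0],[0,0,0]],"travel":[[-3,-1,-4],[-5,-2,-2],[-5,-2,0],[-5,-2,0],[-5,-2,0]],"fingers":[1,1,1,1,1]}'
python3 -m pendant '{"rotation":[[0,0,0],[0,0,0],[0,0,0],[0,0,0]],"travel":[[-5,-1,0],[-5,-1,0],[0,0,0],[0,0,0]],"fingers":[1,1,1,1]}'
python3 - <<'E'
from h import *
st()
p,d=imaging.camera("top"); q,_=imaging.camera("side")
a=cv2.resize(p[135:280,220:390],None,fx=3,fy=3,interpolation=cv2.INTER_CUBIC)
cv2.imwrite("pics/t11.png",a); cv2.imwrite("pics/s11.png",cv2.resize(q[170:300,220:400],None,fx=4,fy=4,interpolation=cv2.INTER_CUBIC))
h=cv2.cvtColor(p,cv2.COLOR_BGR2HSV); P=pose("top")
def roi(m,x0,y0,x1,y1):
    o=np.zeros(m.shape,bool); o[y0:y1,x0:x1]=m[y0:y1,x0:x1]; return o
blue=(h[...,0]>95)&(h[...,0]<120)&(h[...,1]>120)
r=rect(P,roi(blue,320,175,370,220),28)[:1]; print("blue",r)
gr=(h[...,1]>100)&(h[...,2]<110)&(h[...,0]<20)
print("grip",rect(P,roi(gr,243,215,265,235),55)[:1])
wood=(h[...,1]>60)&(h[...,2]>120)&(h[...,0]>20)&(h[...,0]<35)
r=rect(P,roi(wood,245,160,285,188),28)[:1]; print("blank",r,tojig(r[0][2][0]))
E
```

```text
time_s: 15.58
eef_pos: [517.9, -271.0, 196.5]
ee_rot: [-3.14, -0.001, 1.652]
force: [0.3, -0.3, -0.2]
width: 0.6
time_s: 16.08
eef_pos: [506.6, -370.5, 196.2]
ee_rot: [-3.14, -0.002, 1.651]
force: [-0.6, -0.2, -0.3]
width: 0.5
t 16.07 jig [-128.5 -419.8] z 196.2 rpy [-1.799e+02 -9.000e-02  9.458e+01] F [-0.6 -0.2 -0.3] w 0.5
blue [(397.5, (331, 187, 27, 21), ((533.24462890625, -163.91812133789062), (64.45946502685547, 45.0217399597168), 78.95171356201172))]
grip [(66.5, (248, 220, 11, 10), ((464.7533874511719, 68.2802734375), (24.873136520385742, 22.327333450317383), 89.32722473144531))]
blank [(230.0, (246, 166, 24, 13), ((600.6478881835938, 57.658294677734375), (59.34035873413086, 31.30066680908203), 89.11862182617188))] [-0.79271449 -0.48033382]
```

View pics/t11.png

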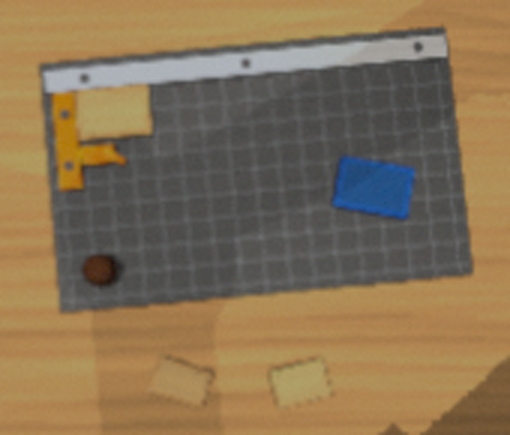

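View pics/s11.png

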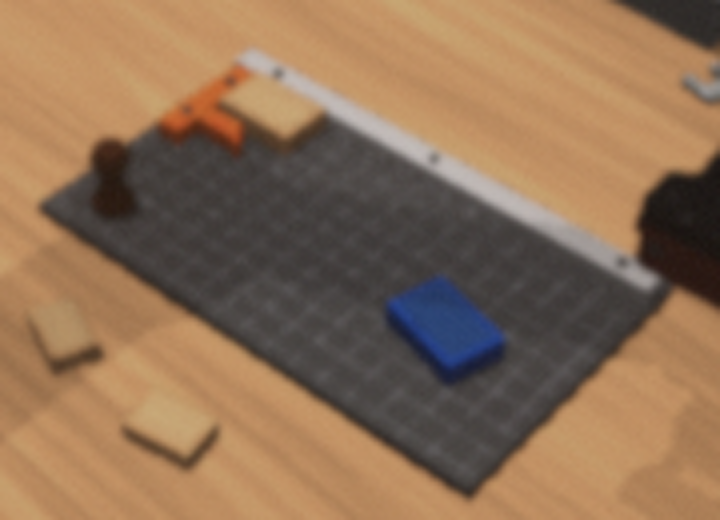

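The top view shows the blank in the corner against both the rail and the stop. The side view shows it flat on the bed. The blue blank and the grip are where they started, to within 0.1 mm.

```bash
python3 -c "
from workcell import workorder; print(workorder.finish_job())"
```

```text
the job is handed in; nothing more can be done
None
```

The pale blank is seated in the orange corner pocket, against both the rail and the end stop, and the job is handed in at about 16 s of the 51 s allowed.

- **Pushing:** With the fingers shut, I pushed the blank across the bed until it was flat on the rail (about 7 N). I then went behind its tail and slid it along the rail until it met the end stop (about 8 N). After that I backed straight off and moved the arm clear. The rail edge stayed in contact in each picture I took during the slide.
- **Final position:** The close wrist picture and both fixed cameras show no visible gap at the rail or the stop, with the blank lying flat. Its measured centre is within 1 mm of the pocket point. That colour mask only caught part of the blank (59 x 31 mm instead of 64 x 44), so the number is rough. The contact forces and the pictures are the stronger evidence.
- **Other objects:** The blue blank and the stamp grip measured within 0.1 mm of where they started. The arm never came near the things on the bench, though I did not re-measure those.
- **Disagreements:** The measurements differed by 1–2 mm: the rail came out at 20–23 mm instead of 22, and the stop at about 30.5 mm instead of 32. That is within the camera calibration.

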